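# Vent the air manifold and strip its blue lines

### The arm

A 6-joint arm with a two-finger parallel gripper is mounted at the origin on a cart in front of the work surface, level with it; the furniture and walls round the work are solid. World frame = base frame: x ahead of the robot, y to its left, z up, the work surface at z = 0. Lengths are in m, angles in degrees, forces in N, time in s.
With the tool pointing down it reaches from about 0.35 to 0.875 m from the base axis. Payload 4.2 kg.
Tool frame: the origin (TCP) lies on the front face of the gripper's body, between the roots of the fingers; the fingertips stand finger_overhang ahead of it and the grasp point (between the pads) lies 51 mm ahead of it (finger_overhang is the distance from the TCP to the fingertips, in m); z points along the fingers, y is the line along which they close (so a half turn about z gives the same grasp; the last joint's range is limited). The gripper opens to 87 mm and grips with 3 to 60 N. Pads are 19 mm wide; open, the fingers measure 117 mm over their backs; the gripper's body (75 mm by 190 mm) begins 51 mm behind the grasp point.
Start: joints at [86.494, 22.042, 0.453, 0, -68.411, -14.817], TCP at [0.196, 0.593, 0.292] pointing down, gripper open.
Joint ranges: [-179.83, 179.83], [-69.29, 118.12], [-61.27, 80.66], [-181.25, 117.63], [-171.15, -9.14], [-177.46, 177.46]. Speed limits (degrees/s): [159.86, 159.86, 180, 180, 180, 180].

### API

Orientations are given as a 3x3 rotation matrix whose columns are the frame's x, y, z axes.
In Python, from station import sense, capture, camera_model, finish_job, finger_overhang gives the robot as it stands. The module is installed in compiled form; this text tells all that it offers.
- The arm moves only by the tool jog_arm, never from a script. Its argument "rows" is a list that holds one entry, the list of rows, each a list of 4 numbers: the shift along the tool's x, y, z in m, then the turn about the tool's z in rad. A call has 1 to 20 rows; each row shifts and turns the commanded pose from where the row before left it, along the tool's axes as they then stand; what a row does not reach is not made up. A row lasts 1/8 s, in which the tool goes at most 62.5 mm and 10.7 degrees, less where a joint would pass 70% of its speed; a pose out of reach is approached as far as the arm can. A call is refused whole if a number of a shift passes 0.0625 or a number of a turn 0.188, either way. A call with a gripper value outside its range is refused whole. "claw" is the opening, from 0 (shut) to 1 (fully open), set as the call begins (left out, the last holds). The fingers move at their own pace and stop on an object; the grip force is fixed at half the most. Time passes only in rows, so rows that do not move let the fingers close. It gives the time, the measured TCP pose, the force, the opening and the grip force at its end, in the units of the state.
- sense(): the state, without advancing time (a new reading comes with each control period).
- capture(name): name is "side" or "top" or "wrist"; returns the picture (384x512x3 uint8, red, green, blue); there is no depth.
- camera_model(name): a dict with "fovy" (degrees; the focal length in pixels is half the picture's height over the tangent of half this angle, whatever the lens; pixels are square), "cx", "cy" (the principal point, pixels), "eye" and "rotation" of the camera in the world. Camera axes: x right, y down, z forward; pixel columns grow to the right and rows downward; lengths in m; the calibration is good to about 2 mm. A picture is of the moment at which its call begins: read the wrist's pose just before it. camera_model takes no time and is no camera call; for the wrist camera it gives the pose at the moment of the call.
- finish_job(): hands the job in; it is judged then, once.
The state is a dict: "time_s": time; "joints": joint angles; "joint_velocities": joint speeds; "effort": joint torques, N m; "tcp_pos": TCP position; "ee_rot": TCP orientation; "wrist_force": force on the tool from outside, world axes, zero at the start; "moment": the same for the moment, N m; "gripper_width": opening from 0.0 (shut) to 1.0 (fully open); "gripper_force": force on a finger pad.
Only numpy, scipy, OpenCV 4.12 (cv2) and the standard library are available. Lean on these libraries where they do the work, as an engineer would, in place of code of your own. Each camera call takes 0.05 s, during which the arm holds its last target. There are 200 camera calls.

### The job

Take the blue air lines off the manifold: first, with every line still in its port, pull the vent lever up until its last notch holds it by itself, then take each blue line out of its push-fit port by pressing the white ring down while drawing the line up, and put it in the tray, leaving the orange line plugged in. When all the blue lines are in the tray, press the red button and keep it down until the lever has sunk all the way again.

Things in the scene. Friction and masses are not known exactly. Their poses are not given: they have to be found in the camera images.
- blue_line_1_mid (a point): Blue air line: rigid tube 102 mm long, 20 mm thick, topmost 22 mm square (20 x 20 mm), grooved steel foot; 60 g. The point is its centre, 51 mm above the foot; z runs along it to the square end, x and y square to the flats. It stands in one of the ports, flats square to the manifold within 0.1 rad, centre 59 mm and top 110 mm above the worktop. None if absent (3 to 5 are there).
- blue_line_2_mid (a point): Blue air line: rigid tube 102 mm long, 20 mm thick, topmost 22 mm square (20 x 20 mm), grooved steel foot; 60 g. The point is its centre, 51 mm above the foot; z runs along it to the square end, x and y square to the flats. It stands in one of the ports, flats square to the manifold within 0.1 rad, centre 59 mm and top 110 mm above the worktop. None if absent (3 to 5 are there).
- blue_line_3_mid (a point): Blue air line: rigid tube 102 mm long, 20 mm thick, topmost 22 mm square (20 x 20 mm), grooved steel foot; 60 g. The point is its centre, 51 mm above the foot; z runs along it to the square end, x and y square to the flats. It stands in one of the ports, flats square to the manifold within 0.1 rad, centre 59 mm and top 110 mm above the worktop. None if absent (3 to 5 are there).
- blue_line_4_mid (a point): Blue air line: rigid tube 102 mm long, 20 mm thick, topmost 22 mm square (20 x 20 mm), grooved steel foot; 60 g. The point is its centre, 51 mm above the foot; z runs along it to the square end, x and y square to the flats. It stands in one of the ports, flats square to the manifold within 0.1 rad, centre 59 mm and top 110 mm above the worktop. None if absent (3 to 5 are there).
- blue_line_5_mid (a point): Blue air line: rigid tube 102 mm long, 20 mm thick, topmost 22 mm square (20 x 20 mm), grooved steel foot; 60 g. The point is its centre, 51 mm above the foot; z runs along it to the square end, x and y square to the flats. It stands in one of the ports, flats square to the manifold within 0.1 rad, centre 59 mm and top 110 mm above the worktop. None if absent (3 to 5 are there).
- orange_line_mid (a point): Orange supply line: the same tube in orange, in another port; it must stay there. The point is its centre; seated, 59 mm above the worktop.
- manifold: Fixed aluminium block 56 x 320 x 50 mm (x, y, z) with six push-fit ports in a row along its y, 52 mm apart. Origin: centre of its underside, on the worktop; z up. Seated lines stick out 40 mm above the rings: fingertips either side of a line (along x) can press its ring, then close on the line and lift. A line clears its ring after 62 mm; dropped back, it may lock again.
- ring_1_top (a point): Centre of the top of the white release ring of the port at y = -130 mm of the manifold; moves with the ring. Ring 44 mm across, 8 mm thick, 23 mm hole; top 70 mm above the worktop when up, 60 fully pressed; spring 3 N at the top, 8 N at the bottom. Pressed over 6 mm it frees the line; up, its teeth lock the line. After rising 2 mm with the ring down a line stays free.
- ring_2_top (a point): Centre of the top of the white release ring of the port at y = -78 mm of the manifold; moves with the ring. Ring 44 mm across, 8 mm thick, 23 mm hole; top 70 mm above the worktop when up, 60 fully pressed; spring 3 N at the top, 8 N at the bottom. Pressed over 6 mm it frees the line; up, its teeth lock the line. After rising 2 mm with the ring down a line stays free.
- ring_3_top (a point): Centre of the top of the white release ring of the port at y = -26 mm of the manifold; moves with the ring. Ring 44 mm across, 8 mm thick, 23 mm hole; top 70 mm above the worktop when up, 60 fully pressed; spring 3 N at the top, 8 N at the bottom. Pressed over 6 mm it frees the line; up, its teeth lock the line. After rising 2 mm with the ring down a line stays free.
- ring_4_top (a point): Centre of the top of the white release ring of the port at y = 26 mm of the manifold; moves with the ring. Ring 44 mm across, 8 mm thick, 23 mm hole; top 70 mm above the worktop when up, 60 fully pressed; spring 3 N at the top, 8 N at the bottom. Pressed over 6 mm it frees the line; up, its teeth lock the line. After rising 2 mm with the ring down a line stays free.
- ring_5_top (a point): Centre of the top of the white release ring of the port at y = 78 mm of the manifold; moves with the ring. Ring 44 mm across, 8 mm thick, 23 mm hole; top 70 mm above the worktop when up, 60 fully pressed; spring 3 N at the top, 8 N at the bottom. Pressed over 6 mm it frees the line; up, its teeth lock the line. After rising 2 mm with the ring down a line stays free.
- ring_6_top (a point): Centre of the top of the white release ring of the port at y = 130 mm of the manifold; moves with the ring. Ring 44 mm across, 8 mm thick, 23 mm hole; top 70 mm above the worktop when up, 60 fully pressed; spring 3 N at the top, 8 N at the bottom. Pressed over 6 mm it frees the line; up, its teeth lock the line. After rising 2 mm with the ring down a line stays free.
- vent_valve: Fixed vent valve on a grey foot 220 x 70 mm, blue housing 88 mm high, beside the manifold (left or right). Origin: centre of its underside; its lever points along its -x, its button lies at +x; z up.
- vent_lever (a joint): Ratchet lever, radians raised: 0 down (0.15 rad above level) to 1.08 fully up; hinge along the valve's y. A spring pulls it down (2 to 4 N at the grip), a damper slows it (3.5 N more at 40 mm/s). Three notches hold it at about 0.3, 0.6 and 0.9; to catch the last, raise it to about 1.0 and let go. It then stays until the red button is pressed.
- lever_grip (a point): Centre of the lever's black grip, 55 mm long, 22 mm thick along the valve's y and 22 mm across, 105 mm from the hinge; moves with the lever, 91 mm above the worktop when down, about 166 mm at the last notch.
- lever_hinge (a point): Point on the lever's hinge axis, mid-way across the lever, 75 mm above the worktop; y runs along the hinge axis.
- vent_button (a joint): Red release button, metres pressed: 0 to 0.009 fully down (2 N to 6 N, a little more while the lever loads it). Pressed more than 0.006 it frees the lever, which sinks in 2 to 4 s: keep it pressed; let go early and the lever may catch in a lower notch: press again.
- button_top (a point): Centre of the top of the red button, 26 mm across, 86 mm above the worktop when up; moves with the button.
- tray: Loose grey open tray 240 x 150 mm (x, y), 30 mm high, walls and floor 4 mm thick, 0.8 kg, beside the manifold on the side away from the valve. Origin: centre of its underside; z up.

How it is judged (in metres and radians):
On the way, in this order (a step that is already met when the one before it is completed fails the run):
1. the lever is held by its last notch with the fingers off it, and all lines are still in their ports (value of joint vent_lever above 0.82 rad and contact force between the fingers and vent_valve below 0.5 N and z of each of blue_line_1_mid, blue_line_2_mid, blue_line_3_mid, blue_line_4_mid, blue_line_5_mid, orange_line_mid in the frame of manifold below 0.066 m and x of blue_line_1_mid in the frame of manifold between -0.01 and 0.01 m and x of blue_line_2_mid in the frame of manifold between -0.01 and 0.01 m and x of blue_line_3_mid in the frame of manifold between -0.01 and 0.01 m and x of blue_line_4_mid in the frame of manifold between -0.01 and 0.01 m and x of blue_line_5_mid in the frame of manifold between -0.01 and 0.01 m and x of orange_line_mid in the frame of manifold between -0.01 and 0.01 m), for 0.3 s.
2. with the lever still up, all the blue lines lie or stand in the tray (value of joint vent_lever above 0.82 rad and x of blue_line_1_mid in the frame of tray between -0.116 and 0.116 m and y of blue_line_1_mid in the frame of tray between -0.071 and 0.071 m and z of blue_line_1_mid in the frame of tray between 0.008 and 0.066 m and x of blue_line_2_mid in the frame of tray between -0.116 and 0.116 m and y of blue_line_2_mid in the frame of tray between -0.071 and 0.071 m and z of blue_line_2_mid in the frame of tray between 0.008 and 0.066 m and x of blue_line_3_mid in the frame of tray between -0.116 and 0.116 m and y of blue_line_3_mid in the frame of tray between -0.071 and 0.071 m and z of blue_line_3_mid in the frame of tray between 0.008 and 0.066 m and x of blue_line_4_mid in the frame of tray between -0.116 and 0.116 m and y of blue_line_4_mid in the frame of tray between -0.071 and 0.071 m and z of blue_line_4_mid in the frame of tray between 0.008 and 0.066 m and x of blue_line_5_mid in the frame of tray between -0.116 and 0.116 m and y of blue_line_5_mid in the frame of tray between -0.071 and 0.071 m and z of blue_line_5_mid in the frame of tray between 0.008 and 0.066 m), for 0.2 s.
At the end, for the whole second after the job is handed in: The lever is down (below 0.08 rad), every blue line present lies or stands at rest with its centre inside the tray (not higher than 66 mm above the tray's underside), and the orange line is still seated in its port (centre within 7 mm of its seated height) (value of joint vent_lever below 0.08 rad and x of blue_line_1_mid in the frame of tray between -0.116 and 0.116 m and y of blue_line_1_mid in the frame of tray between -0.071 and 0.071 m and z of blue_line_1_mid in the frame of tray between 0.008 and 0.066 m and x of blue_line_2_mid in the frame of tray between -0.116 and 0.116 m and y of blue_line_2_mid in the frame of tray between -0.071 and 0.071 m and z of blue_line_2_mid in the frame of tray between 0.008 and 0.066 m and x of blue_line_3_mid in the frame of tray between -0.116 and 0.116 m and y of blue_line_3_mid in the frame of tray between -0.071 and 0.071 m and z of blue_line_3_mid in the frame of tray between 0.008 and 0.066 m and x of blue_line_4_mid in the frame of tray between -0.116 and 0.116 m and y of blue_line_4_mid in the frame of tray between -0.071 and 0.071 m and z of blue_line_4_mid in the frame of tray between 0.008 and 0.066 m and x of blue_line_5_mid in the frame of tray between -0.116 and 0.116 m and y of blue_line_5_mid in the frame of tray between -0.071 and 0.071 m and z of blue_line_5_mid in the frame of tray between 0.008 and 0.066 m and linear speed of each of blue_line_1, blue_line_2, blue_line_3, blue_line_4, blue_line_5 below 0.02 m/s and z of orange_line_mid in the frame of manifold below 0.066 m and x of orange_line_mid in the frame of manifold between -0.01 and 0.01 m); the robot touches nothing.
It fails at once if the orange line is pulled out of its port (z of orange_line_mid in the frame of manifold above 0.075 m).
Of blue_line_1, blue_line_2, blue_line_3, blue_line_4, blue_line_5 only 3 to 5 are there at a start; the rules pass over those that are not, and their reading is None.
At some moment in a run one of tray may be knocked a few centimetres aside while the robot is not near it.
Once in a run the grip may slacken for a moment while it holds something.
It also fails if it takes over 210 s, if anything falls off the work surface, if the arm or the gripper's body presses on something with over 40 N, if the wrist force passes 120 N, or if a joint passes its speed limit or range.

## Working session

There is one attempt and no reset: what is moved stays moved. The work goes in short steps, Python scripts to look and compute and a tool call to move; the robot and the scene stay as the last step left them, time stands still between calls to the robot, and variables do not carry over. Pictures are saved under pics/ and viewed, at most 14 in all, crops included, and the job is handed in when it is done.

Besides the shell and the picture viewer there is one more tool, called after ">>>" as name(argument=value, ...), one argument or row to a line, values as JSON. jog_arm: Moves the arm, as the interface text tells. Its arguments: {"type":"object","properties":{"rows":{"type":"array"},"claw":{"type":"number"}},"required":["rows"]}

```bash
mkdir -p pics; cat > h.py <<'E'
import numpy as np, cv2
from station import sense, capture, camera_model, finish_job, finger_overhang
np.set_printoptions(precision=4,suppress=True)
def cam(n):
    m=camera_model(n); f=192/np.tan(np.radians(m['fovy'])/2)
    return f,m['cx'],m['cy'],np.array(m['eye']),np.array(m['rotation']),m
def ray(c,u,v,z):
    f,cx,cy,e,R,_=c; d=R@np.array([(u-cx)/f,(v-cy)/f,1]); return e+d*(z-e[2])/d[2]
def proj(c,p):
    f,cx,cy,e,R,_=c; q=R.T@(np.array(p)-e); return np.array([cx+f*q[0]/q[2],cy+f*q[1]/q[2]])
def snap(n,name):
    c=cam(n); im=capture(n); cv2.imwrite('pics/'+name+'.png',cv2.cvtColor(im,cv2.COLOR_RGB2BGR)); return c,im
E
python3 - <<'E'
from h import *
s=sense(); print(s); print(finger_overhang)
a=[snap(n,n+'0')[1] for n in('top','side','wrist')]
for n in('top','side','wrist'): print(n,camera_model(n))
cv2.imwrite('pics/all.png',cv2.cvtColor(cv2.resize(np.vstack([np.hstack(a[:2]),np.hstack([a[2],a[2]*0])]),(800,600)),cv2.COLOR_RGB2BGR))
E
```

```text
{'time_s': 0.0, 'joints': array([ 86.4937,  22.092 ,   0.3804,  -0.029 , -68.4108, -14.8168]), 'joint_velocities': array([ 0.0526,  0.0206,  0.1253, -0.0159, -0.0512, -0.0599]), 'effort': array([  0.0007, -39.0669,  18.7406,   4.22  ,   0.0109,  -0.0002]), 'tcp_pos': array([0.1963, 0.5929, 0.2912]), 'ee_rot': array([[ 0.9492, -0.3146, -0.0006],
       [-0.3146, -0.9492, -0.0021],
       [ 0.0001,  0.0022, -1.    ]]), 'wrist_force': array([ 0.2543, -0.4948,  0.0822]), 'moment': array([-0.052 ,  0.0489,  0.0144]), 'gripper_force': 0.0, 'gripper_width': 1.0004708907289956}
0.0697
top {'fovy': 45.52258007671186, 'cx': 245.6712063651086, 'cy': 189.07543040152785, 'eye': array([ 0.3808, -0.0013,  1.5326]), 'rotation': array([[ 0.003 , -0.9966,  0.0829],
       [-0.9999, -0.0021,  0.0106],
       [-0.0104, -0.0829, -0.9965]])}
side {'fovy': 43.530041554291074, 'cx': 251.57906357922246, 'cy': 187.58089761081322, 'eye': array([ 0.4651, -0.8605,  0.8753]), 'rotation': array([[ 0.9999,  0.0044,  0.0101],
       [-0.0044, -0.6799,  0.7333],
       [ 0.0101, -0.7333, -0.6798]])}
wrist {'fovy': 70.29749027274369, 'cx': 256.15648787308385, 'cy': 192.09184764549838, 'eye': array([0.2586, 0.5726, 0.385 ]), 'rotation': array([[-0.3151, -0.9211, -0.2288],
       [-0.9491,  0.3063,  0.0739],
       [ 0.002 ,  0.2404, -0.9707]])}
```

View pics/all.png

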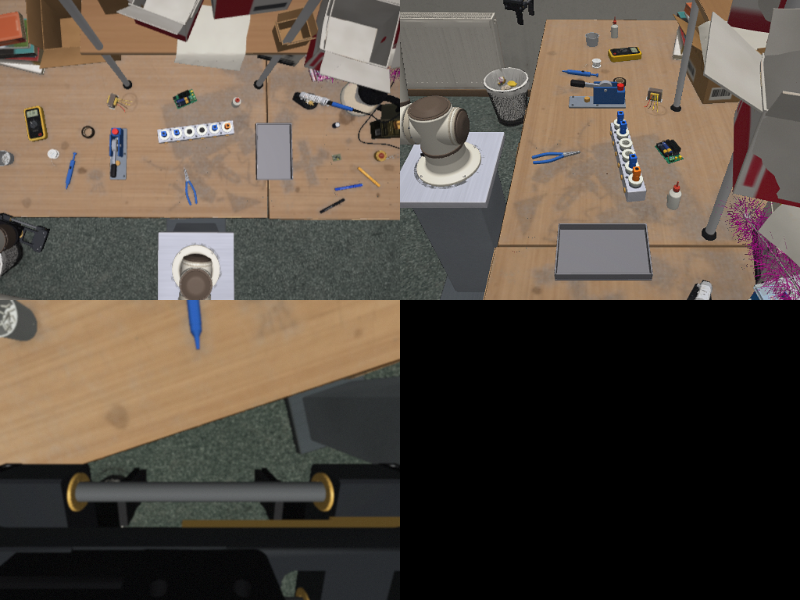

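The top view shows the manifold at about (195,132), halved. The valve is to its left at (118,155) and the tray to its right at (273,152). I'll zoom in on the top view.

```bash
python3 - <<'E'
import cv2
a=cv2.imread('pics/top0.png'); b=cv2.imread('pics/side0.png')
cv2.imwrite('pics/c1.png',cv2.resize(a[90:265,120:387],(800,525),interpolation=cv2.INTER_CUBIC))
cv2.imwrite('pics/c2.png',cv2.resize(b[80:260,200:400],(660,594),interpolation=cv2.INTER_CUBIC))
E
```

```text
(no output)
```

View pics/c1.png

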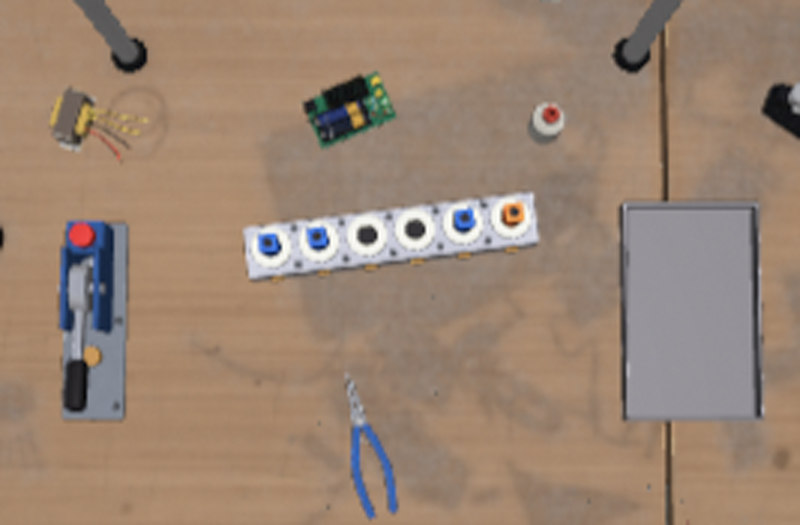

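View pics/c2.png

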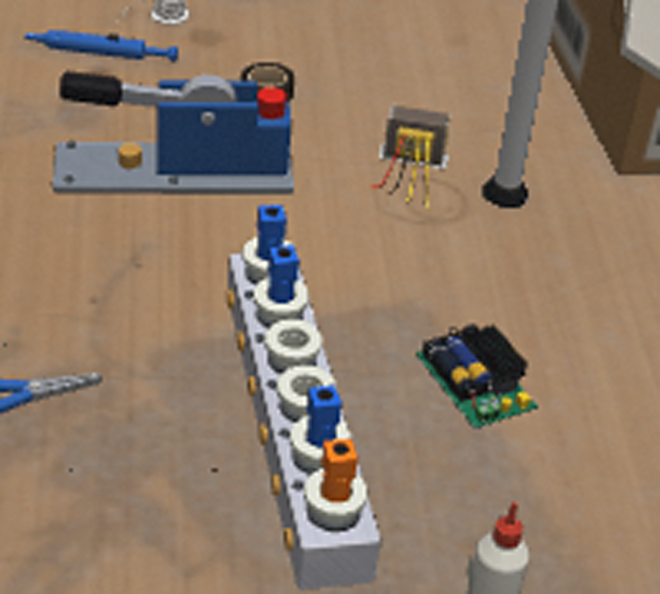

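The crop shows three blue lines, in the 1st, 2nd and 5th ports from the left, and the orange line in the 6th. The valve lever points toward the robot, with the grip at crop (75,385). The button is at (82,235) and the tray spans (622,203) to (762,418).

```bash
cat >> h.py <<'E'
def blobs(im,m,lo,hi,amin=15):
    h=cv2.cvtColor(im,cv2.COLOR_RGB2HSV); k=cv2.inRange(h,lo,hi)
    n,l,st,ce=cv2.connectedComponentsWithStats(k)
    return [(ce[i],st[i]) for i in range(1,n) if st[i][4]>=amin]
E
python3 - <<'E'
from h import *
bgr=cv2.imread('pics/top0.png'); im=cv2.cvtColor(bgr,cv2.COLOR_BGR2RGB); c=cam('top')
def show(name,lo,hi,z,box,amin=10):
    for ce,st in blobs(im,c,np.array(lo),np.array(hi),amin):
        if box[0]<ce[0]<box[2] and box[1]<ce[1]<box[3]: print(name,ce,st,ray(c,*ce,z))
show('blue',(100,120,60),(125,255,255),.110,(200,150,300,185))
show('orange',(5,150,120),(20,255,255),.110,(280,150,300,170),3)
show('ring',(0,0,200),(180,60,255),.070,(200,150,300,185))
show('red',(0,150,100),(8,255,255),.086,(135,160,155,172))
show('grip',(0,0,0),(180,255,50),.095,(135,200,160,235))
for u,v in [(622,203),(762,203),(762,418),(622,418)]: print('tray',ray(c,120+u/2.996,90+v/3,.03))
for u,v in [(248,280),(536,245),(535,193),(246,228)]: print('man',ray(c,120+u/2.996,90+v/3,.05))
for u,v in [(95,222),(128,222),(126,420),(62,420)]: print('foot',ray(c,120+u/2.996,90+v/3,.01))
E
```

```text
blue [274.5152 162.9394] [272 160   6   7  33] [ 0.5814 -0.0762  0.11  ]
blue [225.6765 169.0294] [223 166   7   7  34] [0.562  0.0767 0.11  ]
blue [209.5882 171.    ] [206 168   8   7  34] [0.5557 0.1271 0.11  ]
orange [290.7308 161.1538] [288 158   7   7  26] [ 0.5871 -0.127   0.11  ]
ring [249.5378 168.0134] [ 202  155   97   27 1045] [0.5705 0.0021 0.07  ]
red [147.2   167.975] [144 165   8   7  40] [0.568  0.3287 0.086 ]
grip [145.165  218.4563] [142 210   7  17 103] [0.407  0.3297 0.095 ]
tray [ 0.6105 -0.256   0.03  ]
tray [ 0.6108 -0.4101  0.03  ]
tray [ 0.3749 -0.4053  0.03  ]
tray [ 0.3744 -0.2532  0.03  ]
man [0.5225 0.1544 0.05  ]
man [ 0.5613 -0.1587  0.05  ]
man [ 0.6184 -0.158   0.05  ]
man [0.5794 0.1572 0.05  ]
foot [0.5913 0.3311 0.01  ]
foot [0.5914 0.294  0.01  ]
foot [0.3704 0.2922 0.01  ]
foot [0.3702 0.3633 0.01  ]
```

>>> jog_arm(
  rows=[
    [[0, 0, 0, -0.16], [0, 0, 0, -0.16], [0.035, 0.044, 0, 0], [0.035, 0.044, 0, 0], [0.035, 0.044, 0, 0], [0.035, 0.044, 0, 0], [0.035, 0.044, 0, 0], [0.035, 0.044, 0.02, 0], [0, 0, 0.02, 0], [0, 0, 0, 0], [0, 0, 0, 0]],
  ],
)

```text
time_s: 1.52
tcp_pos: [0.4066, 0.33, 0.2529]
ee_rot: [[1.0, 0.001, 0.001], [0.001, -1.0, 0.001], [0.001, -0.001, -1.0]]
wrist_force: [-0.3, 0.1, 0.1]
gripper_width: 1.002
gripper_force: 0.0
```

```bash
python3 - <<'E'
from h import *
s=sense(); print(s['time_s'],s['tcp_pos'],s['ee_rot'],s['wrist_force'])
c,im=snap('wrist','w1'); c2,im2=snap('side','s1')
print(proj(c,[.407,.3297,.091]),proj(c,[.511,.33,.075]))
E
```

```text
1.525 [0.4066 0.33   0.2529] [[ 1.      0.0012  0.0009]
 [ 0.0012 -1.      0.0006]
 [ 0.0009 -0.0006 -1.    ]] [-0.2926  0.0736  0.0727]
[256.5509 194.0011] [256.3075  81.6618]
```

View pics/w1.png

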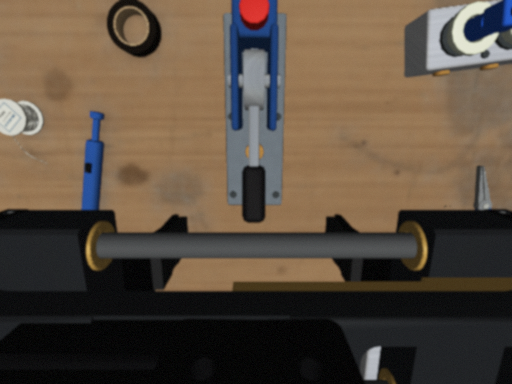

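The grip at (254,193) matches my prediction of (256,194), so I'll go down and close on it.

>>> jog_arm(
  rows=[
    [[0, 0.001, 0.03, 0], [0, 0, 0.03, 0], [0, 0, 0.03, 0], [0, 0, 0.02, 0], [0, 0, 0, 0], [0, 0, 0, 0]],
  ],
)

```text
time_s: 2.38
tcp_pos: [0.4069, 0.3294, 0.1434]
ee_rot: [[1.0, 0.001, 0.002], [0.001, -1.0, 0.002], [0.002, -0.002, -1.0]]
wrist_force: [-0.4, 0.1, 0.9]
gripper_width: 1.001
gripper_force: 0.0
```

>>> jog_arm(
  rows=[
    [[0, 0, 0, 0], [0, 0, 0, 0], [0, 0, 0, 0], [0, 0, 0, 0], [0, 0, 0, 0], [0, 0, 0, 0]],
  ],
  claw=0,
)

```text
time_s: 3.12
tcp_pos: [0.4065, 0.3283, 0.1422]
ee_rot: [[1.0, 0.0, -0.0], [0.0, -1.0, -0.0], [-0.0, 0.0, -1.0]]
wrist_force: [0.6, -0.2, 0.3]
gripper_width: 0.405
gripper_force: 0.0
```

```bash
python3 - <<'E'
import numpy as np
q=np.linspace(0,1.04,21)+.15; p=np.c_[-.105*np.cos(q),.105*np.sin(q)]
print(np.round(np.diff(p,axis=0)*1000,1).tolist())
E
```

```text
[[1.0, 5.4], [1.2, 5.3], [1.5, 5.2], [1.8, 5.2], [2.0, 5.1], [2.3, 4.9], [2.6, 4.8], [2.8, 4.7], [3.0, 4.5], [3.3, 4.4], [3.5, 4.2], [3.7, 4.0], [3.9, 3.8], [4.1, 3.6], [4.3, 3.4], [4.5, 3.1], [4.6, 2.9], [4.8, 2.7], [4.9, 2.4], [5.0, 2.2]]
```

Still closing (0.405, and about 0.25 is expected).

>>> jog_arm(
  rows=[
    [[0, 0, 0, 0], [0, 0, 0, 0], [0, 0, 0, 0], [0, 0, 0, 0]],
  ],
)

```text
time_s: 3.62
tcp_pos: [0.4067, 0.332, 0.1427]
ee_rot: [[1.0, 0.001, 0.003], [0.001, -1.0, 0.008], [0.003, -0.008, -1.0]]
wrist_force: [-4.1, 9.5, -2.1]
gripper_width: 0.253
gripper_force: 30.0
```

>>> jog_arm(
  rows=[
    [[0.001, 0, -0.0054, 0], [0.0012, 0, -0.0053, 0], [0.0015, 0, -0.0052, 0], [0.0018, 0, -0.0052, 0], [0.002, 0, -0.0051, 0], [0.0023, 0, -0.0049, 0], [0.0026, 0, -0.0048, 0], [0.0028, 0, -0.0047, 0], [0.003, 0, -0.0045, 0], [0.0033, 0, -0.0044, 0]],
  ],
)

```text
time_s: 4.88
tcp_pos: [0.4255, 0.3317, 0.1884]
ee_rot: [[1.0, -0.001, -0.004], [-0.001, -1.0, 0.007], [-0.004, -0.007, -1.0]]
wrist_force: [-7.9, 16.0, -16.8]
gripper_width: 0.253
gripper_force: 30.0
```

>>> jog_arm(
  rows=[
    [[0.0035, -0.002, -0.0042, 0], [0.0037, -0.001, -0.004, 0], [0.0039, 0, -0.0038, 0], [0.0041, 0, -0.0036, 0], [0.0043, 0, -0.0034, 0], [0.0045, 0, -0.0031, 0], [0.0046, 0, -0.0029, 0], [0.0048, 0, -0.0027, 0], [0.0049, 0, -0.0024, 0], [0.005, 0, -0.0022, 0], [0, 0, 0, 0], [0, 0, 0, 0]],
  ],
)

```text
time_s: 6.38
tcp_pos: [0.4687, 0.3323, 0.2224]
ee_rot: [[1.0, -0.0, -0.006], [-0.0, -1.0, 0.001], [-0.006, -0.001, -1.0]]
wrist_force: [-7.6, 5.4, -1.5]
gripper_width: 0.252
gripper_force: 30.0
```

>>> jog_arm(
  rows=[
    [[0.003, 0, -0.0012, 0], [0, 0, 0, 0], [0, 0, 0, 0]],
  ],
)

```text
time_s: 6.75
tcp_pos: [0.4717, 0.3323, 0.2237]
ee_rot: [[1.0, -0.0, -0.006], [-0.0, -1.0, 0.001], [-0.006, -0.001, -1.0]]
wrist_force: [-7.5, 6.3, -0.8]
gripper_width: 0.248
gripper_force: 30.0
```

>>> jog_arm(
  rows=[
    [[0, 0, 0, 0], [0, 0, 0, 0], [0, 0, 0, 0], [0, 0, 0, 0], [0, 0, 0, 0], [0, 0, 0, 0], [0, 0, 0, 0], [0, 0, 0, 0], [0, 0, 0, 0], [0, 0, -0.03, 0], [0, 0, -0.04, 0], [0, 0, -0.03, 0], [0, 0, 0, 0]],
  ],
  claw=1,
)

```text
time_s: 8.38
tcp_pos: [0.475, 0.332, 0.3283]
ee_rot: [[1.0, 0.001, 0.005], [0.001, -1.0, 0.005], [0.005, -0.005, -1.0]]
wrist_force: [0.4, 0.3, -0.0]
gripper_width: 1.001
gripper_force: 0.0
```

```bash
python3 - <<'E'
from h import *
s=sense(); print(s['time_s'],s['tcp_pos'],s['joints'])
c,im=snap('side','s2')
for q in (.6,.9): print(proj(c,[.511-.105*np.cos(q+.15),.331,.075+.105*np.sin(q+.15)]))
cv2.imwrite('pics/s2c.png',cv2.cvtColor(cv2.resize(im[60:260,180:380],(600,600),interpolation=cv2.INTER_CUBIC),cv2.COLOR_RGB2BGR))
E
```

```text
8.375 [0.475  0.332  0.3283] [ 50.9743  16.1394  -3.0046   0.0417 -70.4881  39.042 ]
[236.3143  90.6668]
[244.956   84.7015]
```

View pics/s2c.png

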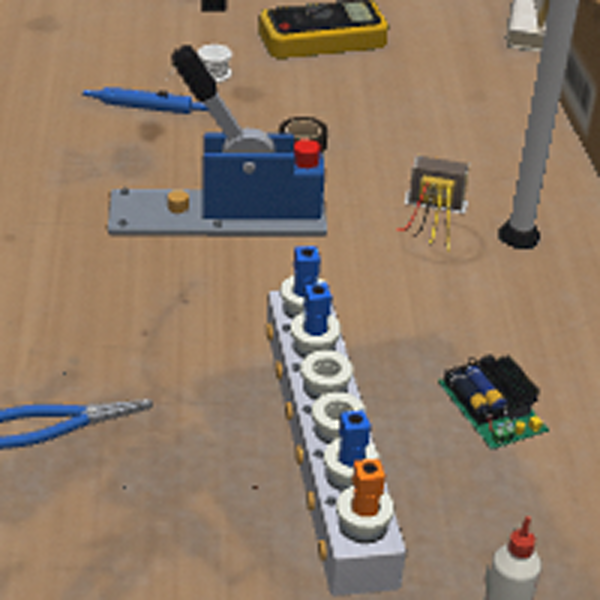

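The lever grip at crop (192,72), full pixel (244,84), matches q≈0.9, so it's latched in the last notch. All lines are seated. Next I'll move over blue line 1.

>>> jog_arm(
  rows=[
    [[0.016, 0.041, 0, 0], [0.016, 0.041, 0, 0], [0.016, 0.041, 0.01, 0], [0.016, 0.041, 0.02, 0], [0.016, 0.04, 0.02, 0], [0, 0, 0.02, 0.16], [0, 0, 0, 0.16], [0, 0, 0, 0.16], [0, 0, 0, 0.16], [0, 0, 0, 0.16], [0, 0, 0, 0.16], [0, 0, 0, 0.16], [0, 0, 0, 0.16], [0, 0, 0, 0.167], [0, 0, 0, 0], [0, 0, 0, 0]],
  ],
)

```text
time_s: 10.42
tcp_pos: [0.554, 0.1272, 0.2544]
ee_rot: [[0.126, -0.992, -0.001], [-0.992, -0.126, -0.001], [0.0, 0.001, -1.0]]
wrist_force: [-0.9, -0.5, 0.3]
gripper_width: 1.0
gripper_force: 0.0
```

```bash
python3 - <<'E'
from h import *
s=sense(); print(s['time_s'],s['tcp_pos'],s['ee_rot'],s['joints'])
c,im=snap('wrist','w2')
C=np.array([.5713,.0001]); y=np.array([-.123,.992])
for m in(.13,.078,-.078,-.13): print(proj(c,[*(C+m*y),.11]),proj(c,[*(C+m*y),.07]))
lo,hi=np.array((100,120,60)),np.array((125,255,255))
for ce,st in blobs(im,c,lo,hi,80): print(ce,st,ray(c,*ce,.11))
E
```

```text
10.425 [0.554  0.1272 0.2544] [[ 0.126  -0.992  -0.0014]
 [-0.992  -0.126  -0.0006]
 [ 0.0004  0.0015 -1.    ]] [ 29.2573  18.3291 -10.8476  -0.0108 -60.9121 -22.0164]
[254.499  200.8055] [254.6716 190.4705]
[254.5492 142.6232] [254.7225 140.0787]
[254.7378 -76.0665] [254.9076 -43.04  ]
[ 254.8176 -168.6429] [ 254.983  -117.6964]
[125.2565 107.0419] [118  97  16  22 191] [0.6723 0.0619 0.11  ]
[462.4327 105.537 ] [421  98  86  23 594] [0.3934 0.0255 0.11  ]
[461.9054 128.8442] [421 121  84  15 539] [0.388  0.0439 0.11  ]
[251.7117 143.3724] [241 132  22  24 392] [0.5641 0.0784 0.11  ]
[251.8978 197.9509] [242 183  21  30 489] [0.558  0.1267 0.11  ]
```

View pics/w2.png

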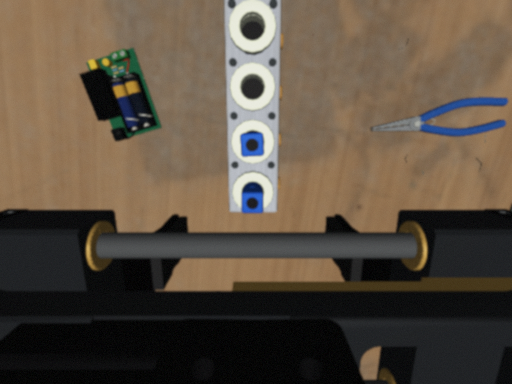

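The view shows line 1 top at (252,202) and line 2 top at (252,144). Both sit about 2 px left of the prediction, so I'll correct by about 2 mm. I'll narrow the fingers to about 30 mm and go down.

>>> jog_arm(
  rows=[
    [[-0.0023, -0.0037, 0, 0], [0, 0, 0.01, 0], [0, 0, 0.01, 0], [0, 0, 0.01, 0], [0, 0, 0.01, 0], [0, 0, 0.01, 0], [0, 0, 0, 0], [0, 0, 0, 0]],
  ],
  claw=0.345,
)

```text
time_s: 11.48
tcp_pos: [0.558, 0.1302, 0.2055]
ee_rot: [[0.124, -0.992, 0.001], [-0.992, -0.124, 0.0], [0.0, -0.001, -1.0]]
wrist_force: [0.2, 0.6, 0.0]
gripper_width: 0.356
gripper_force: 0.0
```

```bash
python3 - <<'E'
from h import *
s=sense(); print(s['time_s'],s['tcp_pos'],s['gripper_width'])
c,im=snap('wrist','w3')
R=s['ee_rot']; t=s['tcp_pos']
for z in(.11,.07): 
    p=t+R[:,2]*(t[2]-z); print(z,proj(c,p))
for ce,st in blobs(im,c,np.array((100,120,60)),np.array((125,255,255)),80): print(ce,st)
E
```

```text
11.475 [0.558  0.1302 0.2055] 0.35626415950471385
0.11 [256.4138 216.729 ]
0.07 [256.376  201.6954]
[106.4615 101.3916] [ 97  90  21  24 286]
[482.2566 102.9071] [453  91  59  27 495]
[482.1856 128.2511] [454 121  58  14 458]
[256.9396 144.4666] [243 130  28  30 613]
[256.9948 210.8329] [245 192  26  38 766]
```

View pics/w3.png

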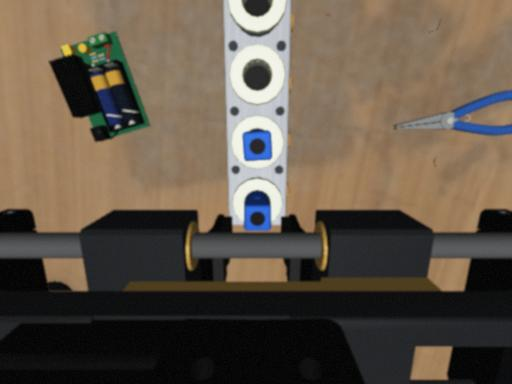

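The line's top hole is at (257,219) and the tool axis projects to (256,217), so it's aligned. Going down onto the ring.

>>> jog_arm(
  rows=[
    [[-0.001, 0, 0.015, 0], [0, 0, 0.015, 0], [0, 0, 0.015, 0], [0, 0, 0.01, 0], [0, 0, 0.006, 0], [0, 0, 0.005, 0], [0, 0, 0.004, 0], [0, 0, 0.003, 0], [0, 0, 0.002, 0], [0, 0, 0, 0], [0, 0, 0, 0]],
  ],
)

```text
time_s: 12.9
tcp_pos: [0.5577, 0.1311, 0.1315]
ee_rot: [[0.124, -0.992, 0.001], [-0.992, -0.124, 0.0], [0.0, -0.001, -1.0]]
wrist_force: [-3.2, -0.1, 6.6]
gripper_width: 0.348
gripper_force: 3.5
```

>>> jog_arm(
  rows=[
    [[0, 0, 0.0015, 0], [0, 0, 0, 0]],
  ],
)

```text
time_s: 13.15
tcp_pos: [0.5577, 0.1311, 0.1302]
ee_rot: [[0.124, -0.992, 0.001], [-0.992, -0.124, 0.0], [0.0, -0.001, -1.0]]
wrist_force: [-2.7, 0.1, 8.5]
gripper_width: 0.346
gripper_force: 3.8
```

>>> jog_arm(
  rows=[
    [[0, 0, 0, 0], [0, 0, 0, 0], [0, 0, 0, 0], [0, 0, 0, 0], [0, 0, 0, 0]],
  ],
  claw=0,
)

```text
time_s: 13.78
tcp_pos: [0.5583, 0.1313, 0.1304]
ee_rot: [[0.124, -0.992, 0.002], [-0.992, -0.124, 0.001], [-0.0, -0.002, -1.0]]
wrist_force: [-2.1, -0.1, 7.4]
gripper_width: 0.225
gripper_force: 31.9
```

Gripped at 20 mm. Lifting slowly to start with.

>>> jog_arm(
  rows=[
    [[0, 0, -0.002, 0], [0, 0, -0.004, 0], [0, 0, -0.006, 0], [0, 0, -0.01, 0], [0, 0, -0.012, 0], [0, 0, -0.015, 0], [0, 0, -0.015, 0], [0, 0, -0.015, 0], [0, 0, -0.015, 0], [0, 0, -0.015, 0], [0, 0, -0.015, 0], [0, 0, 0, 0]],
  ],
)

```text
time_s: 15.28
tcp_pos: [0.5582, 0.1314, 0.2544]
ee_rot: [[0.124, -0.992, 0.003], [-0.992, -0.124, 0.001], [-0.001, -0.003, -1.0]]
wrist_force: [0.0, -0.7, -0.3]
gripper_width: 0.227
gripper_force: 30.0
```

```bash
cat > tray.py <<'E'
from h import *
def tray(name):
    s=sense(); c,im=snap('top',name)
    h=cv2.cvtColor(im,cv2.COLOR_RGB2HSV)
    k=cv2.inRange(h,np.array((90,0,70)),np.array((179,45,190)))
    k[:, :300]=0; k[:,400:]=0; k[:140]=0; k[260:]=0
    k=cv2.morphologyEx(k,cv2.MORPH_OPEN,np.ones((3,3)))
    cs=cv2.findContours(k,0,2)[0]; m=max(cs,key=cv2.contourArea)
    P=np.array([ray(c,*p,.005)[:2] for p in cv2.boxPoints(cv2.minAreaRect(m))])
    e1=P[1]-P[0]; e2=P[2]-P[1]
    print('t',s['time_s'],'tcp',s['tcp_pos'],'w',s['gripper_width'],'gf',s['gripper_force'])
    print('tray',P.mean(0),np.linalg.norm(e1),np.linalg.norm(e2),np.degrees(np.arctan2(e1[1],e1[0])))
    print(P.tolist())
    for ce,st in blobs(im,c,np.array((100,120,60)),np.array((125,255,255)),10):
        if 200<ce[0]<400 and 140<ce[1]<260: print('blue',ce,st[2:],ray(c,*ce,.11),ray(c,*ce,.02))
    return c,im
E
python3 -c "
from tray import *
tray('t1')"
```

```text
t 15.275 tcp [0.5582 0.1314 0.2544] w 0.22746920907923457 gf 29.997376918327063
tray [ 0.4945 -0.3324] 0.14533412537928908 0.24060590300295978 -88.71424337746399
[[0.6131858614802668, -0.25911983248884896], [0.6164469852927102, -0.4044173654040462], [0.37584119934857796, -0.4046547049837227], [0.372425540898083, -0.26124322428030605]]
blue [274.5152 162.9394] [ 6  7 33] [ 0.5814 -0.0762  0.11  ] [ 0.5941 -0.0809  0.02  ]
blue [225.6    169.0857] [ 7  7 35] [0.5618 0.077  0.11  ] [0.5732 0.0819 0.02  ]
blue [239.5238 246.9206] [ 8 30 63] [0.3198 0.0324 0.11  ] [0.316  0.0345 0.02  ]
blue [247.5538 244.7231] [11 28 65] [0.3266 0.0076 0.11  ] [0.3232 0.0081 0.02  ]
```

>>> jog_arm(
  rows=[
    [[0, 0.045, -0.015, 0], [0, 0.045, -0.015, 0], [0.03, 0, 0, 0], [0.05, 0, 0, 0], [0.05, 0, 0, 0], [0.05, 0, 0, 0], [0.05, 0, 0, 0], [0.05, 0, 0, 0], [0.05, 0, 0, 0], [0.05, 0, 0, 0], [0.05, 0, 0, 0], [0.029, -0.01, 0, 0], [0, -0.03, 0.01, 0], [0, 0, 0, 0], [0, 0, 0, 0]],
  ],
)

```text
time_s: 17.2
tcp_pos: [0.5643, -0.3303, 0.2719]
ee_rot: [[0.124, -0.992, -0.002], [-0.992, -0.124, 0.001], [-0.001, 0.002, -1.0]]
wrist_force: [0.3, -0.2, -0.2]
gripper_width: 0.227
gripper_force: 30.0
```

```bash
python3 -c "
from tray import *
print(sense()['ee_rot'])
c,im=snap('side','s3')
c,im2=snap('top','t2')
cv2.imwrite('pics/c3.png',cv2.cvtColor(np.hstack([im[150:350,150:350],im2[80:280,230:430]]).repeat(2,0).repeat(2,1),cv2.COLOR_RGB2BGR))"
```

```text
[[ 0.1239 -0.9923 -0.002 ]
 [-0.9923 -0.1239  0.0007]
 [-0.0009  0.0019 -1.    ]]
```

View pics/c3.png

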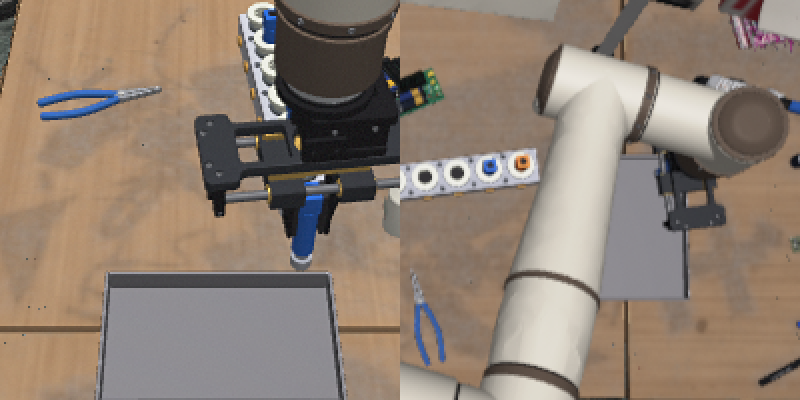

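The line is held upright at side crop (305,230), and the tray hasn't moved (right edge still at px 374). Lowering it in.

>>> jog_arm(
  rows=[
    [[0, 0, 0.025, 0], [0, 0, 0.03, 0], [0, 0, 0.03, 0], [0, 0, 0.025, 0], [0, 0, 0.015, 0], [0, 0, 0.01, 0], [0, 0, 0.006, 0], [0, 0, 0, 0], [0, 0, 0, 0]],
  ],
)

```text
time_s: 18.42
tcp_pos: [0.5652, -0.3307, 0.1326]
ee_rot: [[0.124, -0.992, 0.001], [-0.992, -0.124, -0.001], [0.001, -0.001, -1.0]]
wrist_force: [0.4, -0.5, -0.6]
gripper_width: 0.223
gripper_force: 30.0
```

>>> jog_arm(
  rows=[
    [[0, 0, 0.003, 0], [0, 0, 0.001, 0], [0, 0, 0, 0]],
  ],
)

```text
time_s: 18.8
tcp_pos: [0.5647, -0.3305, 0.1277]
ee_rot: [[0.124, -0.992, -0.0], [-0.992, -0.124, 0.0], [-0.0, 0.0, -1.0]]
wrist_force: [0.7, -0.6, -1.9]
gripper_width: 0.227
gripper_force: 30.0
```

>>> jog_arm(
  rows=[
    [[0, 0, 0, 0], [0, 0, 0, 0], [0, 0, 0, 0], [0, 0, -0.01, 0], [0, 0, -0.03, 0], [0, 0, -0.03, 0], [0, 0, -0.03, 0], [0, 0, -0.03, 0]],
  ],
  claw=0.5,
)

```text
time_s: 19.8
tcp_pos: [0.5647, -0.3306, 0.2597]
ee_rot: [[0.124, -0.992, 0.001], [-0.992, -0.124, -0.0], [0.001, -0.001, -1.0]]
wrist_force: [0.0, -0.3, -0.2]
gripper_width: 0.496
gripper_force: 0.0
```

>>> jog_arm(
  rows=[
    [[-0.03, -0.0063, 0, 0], [-0.0508, -0.0063, 0, 0], [-0.0508, -0.0063, 0, 0], [-0.0508, -0.0063, 0, 0], [-0.0508, -0.0063, 0, 0], [-0.0508, -0.0063, 0, 0], [-0.0508, -0.0063, 0, 0], [-0.0508, -0.0063, 0.02, 0], [-0.0208, 0, 0.03, 0], [0, 0, 0, 0], [0, 0, 0, 0], [0, 0, 0, 0]],
  ],
  claw=0.345,
)

```text
time_s: 21.3
tcp_pos: [0.5652, 0.0783, 0.2092]
ee_rot: [[0.123, -0.992, 0.003], [-0.992, -0.123, 0.001], [-0.0, -0.003, -1.0]]
wrist_force: [-0.1, 0.6, -0.4]
gripper_width: 0.344
gripper_force: 0.0
```

```bash
cat > al.py <<'E'
from tray import *
import sys
def al(n):
    tray('t'+n)
    s=sense(); c,im=snap('wrist','w'+n); R=s['ee_rot']; t=s['tcp_pos']
    print('axis',proj(c,t+R[:,2]*(t[2]-.11)), 'px/mm', proj(c,t+R[:,2]*(t[2]-.11)+R[:,0]*.01)-proj(c,t+R[:,2]*(t[2]-.11)))
    g=cv2.cvtColor(im,cv2.COLOR_RGB2HSV)
    for ce,st in blobs(im,c,np.array((100,120,60)),np.array((125,255,255)),80):
        x,y,w,h,_=st
        if 200<ce[0]<320: # the dark top hole inside the blue blob
            sub=cv2.cvtColor(im[y:y+h,x:x+w],cv2.COLOR_RGB2GRAY); k=(sub<30).astype(np.uint8); n_,l,s2,c2=cv2.connectedComponentsWithStats(k)
            print('blob',st,[(c2[i]+[x,y],s2[i][4]) for i in range(1,n_) if s2[i][4]>8])
al(sys.argv[1])
E
python3 al.py 3
```

```text
t 21.3 tcp [0.5652 0.0783 0.2092] w 0.34437200187124123 gf 0.0
tray [ 0.4945 -0.3334] 0.14752950244078342 0.23765763669316967 -89.92055117518352
[[0.61323917499434, -0.261496866822305], [0.6134437457661861, -0.40902622742969197], [0.3758329030004458, -0.40431033104223024], [0.37539419297387655, -0.25866290946096676]]
blue [274.5152 162.9394] [ 6  7 33] [ 0.5814 -0.0762  0.11  ] [ 0.5941 -0.0809  0.02  ]
blue [354.0833 169.4333] [11  8 60] [ 0.5613 -0.3245  0.11  ] [ 0.5728 -0.3449  0.02  ]
blue [239.5645 246.9839] [ 8 30 62] [0.3196 0.0322 0.11  ] [0.3158 0.0344 0.02  ]
blue [247.5538 244.7231] [11 28 65] [0.3266 0.0076 0.11  ] [0.3232 0.0081 0.02  ]
axis [256.4235 215.1746] px/mm [ -0.0056 -12.9423]
blob [245   0  27  18 379] [(array([248.6364,   1.5455]), np.int32(11)), (array([250.0968,   9.2258]), np.int32(31)), (array([263.5556,  11.5   ]), np.int32(18))]
blob [246 191  26  40 775] []
```

Line 1 is standing in the tray, and line 2 is about 1.5 mm in +y and 2.5 mm in −x off the tool axis. Descending with that correction.

>>> jog_arm(
  rows=[
    [[-0.0025, 0.0015, 0.015, 0], [0, 0, 0.015, 0], [0, 0, 0.015, 0], [0, 0, 0.012, 0], [0, 0, 0.007, 0], [0, 0, 0.005, 0], [0, 0, 0.004, 0], [0, 0, 0.003, 0], [0, 0, 0.003, 0], [0, 0, 0.001, 0], [0, 0, 0, 0]],
  ],
)

```text
time_s: 22.78
tcp_pos: [0.5626, 0.0812, 0.1301]
ee_rot: [[0.124, -0.992, 0.001], [-0.992, -0.124, -0.0], [0.0, -0.0, -1.0]]
wrist_force: [-5.2, 0.4, 12.3]
gripper_width: 0.344
gripper_force: 6.4
```

>>> jog_arm(
  rows=[
    [[0, 0, 0, 0]],
  ],
)

```text
time_s: 22.9
tcp_pos: [0.5626, 0.0812, 0.1301]
ee_rot: [[0.124, -0.992, 0.001], [-0.992, -0.124, -0.0], [0.0, -0.001, -1.0]]
wrist_force: [-6.7, -0.1, 12.2]
gripper_width: 0.347
gripper_force: 6.4
```

>>> jog_arm(
  rows=[
    [[0, 0, 0, 0], [0, 0, 0, 0], [0, 0, 0, 0], [0, 0, 0, 0], [0, 0, 0, 0]],
  ],
  claw=0,
)

```text
time_s: 23.52
tcp_pos: [0.5635, 0.0814, 0.1301]
ee_rot: [[0.125, -0.992, 0.003], [-0.992, -0.125, 0.0], [0.0, -0.003, -1.0]]
wrist_force: [-3.7, 0.3, 10.6]
gripper_width: 0.227
gripper_force: 31.4
```

>>> jog_arm(
  rows=[
    [[0, 0, -0.002, 0], [0, 0, -0.004, 0], [0, 0, -0.006, 0], [0, 0, -0.01, 0], [0, 0, -0.012, 0], [0, 0, -0.015, 0], [0, 0, -0.015, 0], [0, 0, -0.015, 0], [0, 0, -0.015, 0], [0, 0, -0.015, 0], [0, 0, -0.015, 0], [0, 0, 0, 0]],
  ],
)

```text
time_s: 25.02
tcp_pos: [0.5633, 0.0815, 0.2533]
ee_rot: [[0.124, -0.992, 0.003], [-0.992, -0.124, 0.001], [-0.001, -0.003, -1.0]]
wrist_force: [-0.2, -0.4, -1.2]
gripper_width: 0.227
gripper_force: 29.9
```

```bash
python3 -c "
from tray import *
tray('t5')"
```

```text
t 25.025 tcp [0.5633 0.0815 0.2533] w 0.2274963014767227 gf 29.896202296949923
tray [ 0.518  -0.3388] 0.23845703366623464 0.1443504901829545 -0.7033297020993831
[[0.39859208029070103, -0.26557397513270115], [0.6370311481247024, -0.2685010616282207], [0.6372078469747949, -0.4128514436629615], [0.39899875611386376, -0.4080807772393167]]
blue [357.0962 143.7788] [  7  20 104] [ 0.6424 -0.3353  0.11  ] [ 0.659  -0.3564  0.02  ]
blue [274.5152 162.9394] [ 6  7 33] [ 0.5814 -0.0762  0.11  ] [ 0.5941 -0.0809  0.02  ]
blue [239.5645 246.9839] [ 8 30 62] [0.3196 0.0322 0.11  ] [0.3158 0.0344 0.02  ]
blue [247.5312 244.6094] [11 28 64] [0.327  0.0077 0.11  ] [0.3236 0.0082 0.02  ]
```

```bash
python3 -c "
from tray import *
c,im2=snap('side','s6')
im=cv2.cvtColor(cv2.imread('pics/t5.png'),cv2.COLOR_BGR2RGB)
a=cv2.resize(im[110:250,300:400],(400,560)); b=cv2.resize(im2[200:340,290:390],(400,560))
cv2.imwrite('pics/c6.png',cv2.cvtColor(np.hstack([a,b]),cv2.COLOR_RGB2BGR))"
```

```text
(no output)
```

View pics/c6.png

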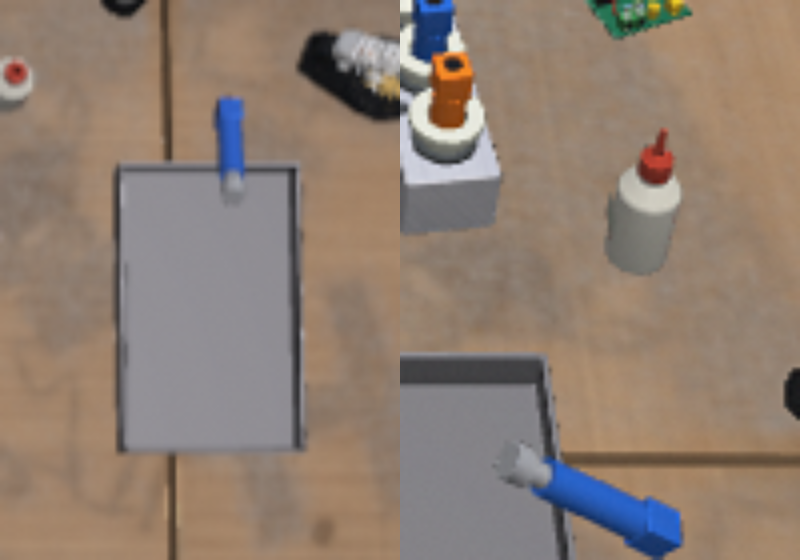

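The tray was knocked about 24 mm in +x, and line 1 now leans over its far wall, with its foot at crop (233,185) and its square end at (230,100). I'll put line 2 at the near end first and then fix line 1.

>>> jog_arm(
  rows=[
    [[0, 0.045, -0.015, 0], [0, 0.045, -0.015, 0], [0.035, 0, 0, 0], [0.05, 0, 0, 0], [0.05, 0, 0, 0], [0.05, 0, 0, 0], [0.05, 0, 0, 0], [0.05, 0.01, 0, 0], [0.05, 0.01, 0, 0], [0.05, 0.02, 0, 0], [0.04, 0.02, 0, 0], [0.01, 0.013, 0, 0], [0, 0, 0, 0], [0, 0, 0.02, 0], [0, 0, 0.03, 0], [0, 0, 0.03, 0], [0, 0, 0.03, 0], [0, 0, 0.02, 0], [0, 0, 0, 0]],
  ],
)

```text
time_s: 27.5
tcp_pos: [0.4545, -0.3688, 0.1501]
ee_rot: [[0.125, -0.992, -0.004], [-0.992, -0.125, 0.002], [-0.002, 0.003, -1.0]]
wrist_force: [-0.0, -0.2, -1.0]
gripper_width: 0.228
gripper_force: 29.9
```

```bash
python3 -c "
from tray import *
s=sense();print(s['time_s'],s['tcp_pos'],s['gripper_width'],s['wrist_force'])
ct=cam('top');cs=cam('side')
def tri(a,b):
    A=[];B=[]
    for c,(u,v) in((ct,a),(cs,b)):
        f,cx,cy,e,R,_=c; d=R@np.array([(u-cx)/f,(v-cy)/f,1]); d/=np.linalg.norm(d); P=np.eye(3)-np.outer(d,d); A.append(P);B.append(P@e)
    x=np.linalg.solve(sum(A),sum(B)); return x, np.linalg.norm(A[0]@x-B[0])
print('foot',tri((300+232/4,110+186/4),(290+120/4,200+466/4)))
print('sq',tri((300+230/4,110+110/4),(290+258/4,200+525/4)))
print(proj(cs,[.518,-.338,.03]))
"
```

```text
27.5 [ 0.4545 -0.3688  0.1501] 0.22757820268856846 [-0.0088 -0.2336 -0.9718]
foot (array([ 0.6087, -0.3487,  0.0618]), np.float64(0.0008991115989955144))
sq (array([ 0.6795, -0.3574,  0.0229]), np.float64(0.0001405064678170577))
[272.711 320.475]
```

>>> jog_arm(
  rows=[
    [[0, 0, 0.012, 0], [0, 0, 0.007, 0], [0, 0, 0.003, 0], [0, 0, 0, 0], [0, 0, 0, 0]],
  ],
)

```text
time_s: 28.12
tcp_pos: [0.4549, -0.3708, 0.1301]
ee_rot: [[0.124, -0.992, 0.001], [-0.992, -0.124, -0.0], [0.0, -0.001, -1.0]]
wrist_force: [-0.1, 0.6, -0.1]
gripper_width: 0.222
gripper_force: 29.9
```

>>> jog_arm(
  rows=[
    [[0, 0, 0, 0], [0, 0, 0, 0], [0, 0, 0, 0], [0, 0, -0.01, 0], [0, 0, -0.03, 0], [0, 0, -0.03, 0], [0, 0, -0.03, 0], [0, 0, -0.02, 0]],
  ],
  claw=0.42,
)

```text
time_s: 29.12
tcp_pos: [0.4551, -0.3708, 0.2524]
ee_rot: [[0.124, -0.992, 0.003], [-0.992, -0.124, -0.002], [0.002, -0.002, -1.0]]
wrist_force: [0.4, 0.4, 0.3]
gripper_width: 0.419
gripper_force: 0.0
```

Line 2 is placed. Next is line 1: I'll rotate the tool across its axis and approach the raised foot end, which is at about (0.61,−0.349,0.06), looking out for the post as I go.

>>> jog_arm(
  rows=[
    [[0, -0.03, 0, 0], [0, -0.04, 0, 0], [0, -0.04, 0, 0], [0, -0.035, 0, 0], [0, 0, 0, -0.166], [0, 0, 0, -0.166], [0, 0, 0, -0.166], [0, 0, 0, -0.166], [0, 0, 0, -0.166], [0, 0, 0, -0.166], [0, 0, 0, -0.166], [0, 0, 0, -0.163], [0, 0, 0, 0], [0, 0, 0, 0]],
  ],
  claw=0.6,
)

```text
time_s: 30.88
tcp_pos: [0.5986, -0.3527, 0.2502]
ee_rot: [[0.992, -0.124, 0.0], [-0.124, -0.992, -0.0], [0.0, 0.0, -1.0]]
wrist_force: [0.8, -0.8, -0.6]
gripper_width: 0.598
gripper_force: 0.0
```

```bash
python3 -c "
from h import *
s=sense();print(s['time_s'],s['tcp_pos'],s['ee_rot'],s['joints'])
cs,a=snap('side','s7');ct,b=snap('top','t7');cw,w=snap('wrist','w7')
print('post',ray(ct,331,107.3,0))
print('wrist pred foot,sq',proj(cw,[.6087,-.3487,.0618]),proj(cw,[.6795,-.3574,.0229]))
cv2.imwrite('pics/c7.png',cv2.cvtColor(np.hstack([cv2.resize(b[60:260,250:410],(400,500)),cv2.resize(w[:250],(400,500*400//1024*1)) if 0 else cv2.resize(w[0:384,100:407],(400,500))]),cv2.COLOR_RGB2BGR))"
```

```text
30.875 [ 0.5986 -0.3527  0.2502] [[ 0.9923 -0.1238  0.0004]
 [-0.1238 -0.9923 -0.0002]
 [ 0.0004  0.0001 -1.    ]] [-17.2044  30.4289   8.0235   0.0023 -67.57   100.0922]
post [ 0.7882 -0.2746  0.    ]
wrist pred foot,sq [251.2144 179.3663] [251.427  110.5221]
```

View pics/c7.png

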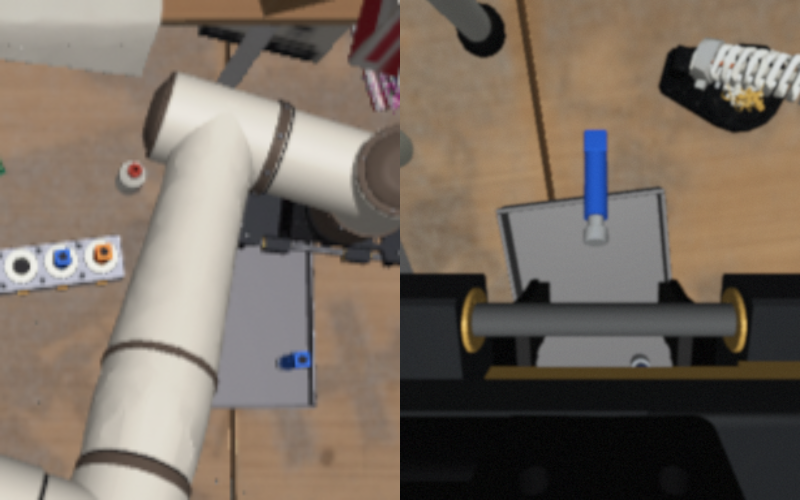

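The foot is at wrist px (250,178), as predicted. Line 2 stands at the near right of the tray. Descending on line 1's foot end.

>>> jog_arm(
  rows=[
    [[0.023, -0.005, 0.02, 0], [0, 0, 0.03, 0], [0, 0, 0.03, 0], [0, 0, 0.03, 0], [0, 0, 0.02, 0], [0, 0, 0.01, 0], [0, 0, 0.005, 0], [0, 0, 0, 0], [0, 0, 0, 0]],
  ],
)

```text
time_s: 32.15
tcp_pos: [0.6226, -0.3507, 0.1059]
ee_rot: [[0.993, -0.121, 0.002], [-0.121, -0.993, -0.001], [0.002, 0.001, -1.0]]
wrist_force: [-0.2, -0.7, 0.3]
gripper_width: 0.606
gripper_force: 0.0
```

>>> jog_arm(
  rows=[
    [[0, 0, 0, 0], [0, 0, 0, 0], [0, 0, 0, 0], [0, 0, 0, 0], [0, 0, 0, 0], [0, 0, 0, 0]],
  ],
  claw=0,
)

```text
time_s: 32.9
tcp_pos: [0.6222, -0.3505, 0.1048]
ee_rot: [[0.993, -0.121, 0.0], [-0.121, -0.993, -0.0], [0.0, 0.0, -1.0]]
wrist_force: [-0.6, -0.2, 0.5]
gripper_width: 0.215
gripper_force: 29.9
```

>>> jog_arm(
  rows=[
    [[0, 0, -0.008, 0], [0, 0, -0.015, 0], [0, 0, -0.02, 0], [0, 0, -0.02, 0], [0, 0, -0.01, 0], [-0.02, 0, 0, 0], [-0.03, 0, 0, 0], [-0.025, 0, 0, 0], [-0.013, 0, 0, 0], [0, 0, 0, 0], [0, 0, 0, 0]],
  ],
)

```text
time_s: 34.28
tcp_pos: [0.5357, -0.3399, 0.1779]
ee_rot: [[0.993, -0.121, 0.001], [-0.121, -0.993, -0.0], [0.001, 0.0, -1.0]]
wrist_force: [-0.7, 0.4, -0.7]
gripper_width: 0.217
gripper_force: 29.9
```

```bash
python3 -c "
from h import *
s=sense();print(s['time_s'],s['tcp_pos'],s['gripper_width'])
cs,a=snap('side','s8')
for ce,st in blobs(a,cs,np.array((100,120,60)),np.array((125,255,255)),40): 
    if ce[1]>150: print(ce,st)
cv2.imwrite('pics/c8.png',cv2.cvtColor(cv2.resize(a[200:384,180:400],(660,552)),cv2.COLOR_RGB2BGR))"
```

```text
34.275 [ 0.5357 -0.3399  0.1779] 0.2170459565646527
[188.8049 201.1916] [169 195  41  15 287]
[312.7193 306.462 ] [307 299  13  16 171]
[240.5522 325.5051] [235 310  12  32 297]
[453.6567 379.6269] [449 373  11  11  67]
```

View pics/c8.png

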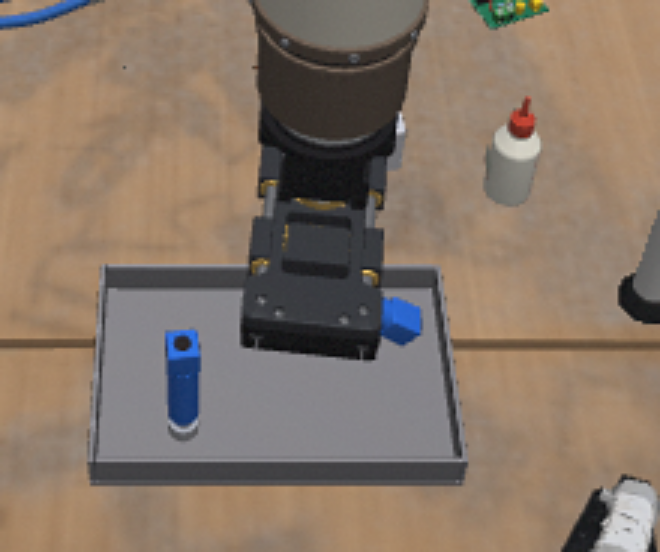

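Line 1 is held, with its square end at crop (400,320). Lowering into the tray.

>>> jog_arm(
  rows=[
    [[0, 0, 0.015, 0], [0, 0, 0.02, 0], [0, 0, 0.015, 0], [0, 0, 0.008, 0], [0, 0, 0.005, 0], [0, 0, 0.003, 0], [0, 0, 0, 0]],
  ],
)

```text
time_s: 35.2
tcp_pos: [0.5349, -0.3398, 0.112]
ee_rot: [[0.993, -0.121, 0.0], [-0.121, -0.993, -0.0], [0.0, 0.0, -1.0]]
wrist_force: [0.0, -0.5, -0.4]
gripper_width: 0.219
gripper_force: 29.9
```

>>> jog_arm(
  rows=[
    [[0, 0, 0, 0], [0, 0, 0, 0], [0, 0, 0, 0], [0, 0, 0, 0], [0, 0, -0.02, 0], [0, 0, -0.03, 0], [0, 0, -0.03, 0], [0, 0, -0.03, 0], [0, 0, -0.02, 0]],
  ],
  claw=0.6,
)

```text
time_s: 36.33
tcp_pos: [0.535, -0.3399, 0.2436]
ee_rot: [[0.993, -0.121, 0.002], [-0.121, -0.993, -0.001], [0.002, 0.001, -1.0]]
wrist_force: [-0.2, -0.5, -0.8]
gripper_width: 0.602
gripper_force: 0.0
```

>>> jog_arm(
  rows=[
    [[0.0026, -0.03, 0, 0], [0.0026, -0.045, 0, 0], [0.0026, -0.045, 0, 0], [0.0026, -0.045, 0, 0], [0.0026, -0.045, 0, 0], [0.0026, -0.045, 0, 0], [0, -0.0144, 0, 0], [0, 0, 0.005, 0.166], [0, 0, 0.005, 0.166], [0, 0, 0.005, 0.166], [0, 0, 0.005, 0.166], [0, 0, 0.005, 0.166], [0, 0, 0.005, 0.166], [0, 0, 0.005, 0.166], [0, 0, 0, 0.166], [0, 0, 0, 0], [0, 0, 0, 0]],
  ],
  claw=0.345,
)

```text
time_s: 38.45
tcp_pos: [0.5829, -0.0746, 0.2068]
ee_rot: [[0.123, -0.992, 0.0], [-0.992, -0.123, 0.0], [0.0, -0.0, -1.0]]
wrist_force: [0.3, -0.5, -0.1]
gripper_width: 0.35
gripper_force: 0.0
```

```bash
python3 al.py 9; python3 -c "
from h import *
print(sense()['ee_rot'])
cs,a=snap('side','s9');b=cv2.cvtColor(cv2.imread('pics/t9.png'),4)
w=cv2.cvtColor(cv2.imread('pics/w9.png'),4)
cv2.imwrite('pics/c9.png',cv2.cvtColor(np.hstack([cv2.resize(a[240:384,180:380],(400,288)),cv2.resize(w,(400,288))]),cv2.COLOR_RGB2BGR))"
```

```text
t 38.45 tcp [ 0.5829 -0.0746  0.2068] w 0.34953829944684994 gf 0.0
tray [ 0.518  -0.3388] 0.23845703366623464 0.1443504901829545 -0.7033297020993831
[[0.39859208029070103, -0.26557397513270115], [0.6370311481247024, -0.2685010616282207], [0.6372078469747949, -0.4128514436629615], [0.39899875611386376, -0.4080807772393167]]
blue [353.3309 174.295 ] [  8  24 139] [ 0.5461 -0.3219  0.11  ] [ 0.5565 -0.3422  0.02  ]
blue [368.5968 203.7742] [13  6 62] [ 0.4541 -0.3676  0.11  ] [ 0.4588 -0.3908  0.02  ]
blue [250.2778 251.2222] [ 3 16 18] [ 0.3068 -0.0009  0.11  ] [ 0.3021 -0.0008  0.02  ]
axis [256.3923 216.1434] px/mm [ -0.0063 -13.0696]
blob [243 189  27  40 781] []
[[ 0.1219 -0.9925  0.0002]
 [-0.9925 -0.1219 -0.    ]
 [ 0.0001 -0.0002 -1.    ]]
```

View pics/c9.png

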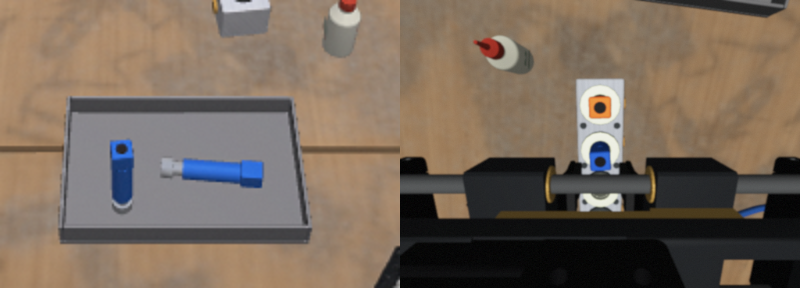

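Line 1 lies fully inside the tray and line 2 stands in it. The 3rd blue line is centred under the tool, so I'm descending.

>>> jog_arm(
  rows=[
    [[-0.001, 0, 0.015, 0], [0, 0, 0.015, 0], [0, 0, 0.015, 0], [0, 0, 0.01, 0], [0, 0, 0.006, 0], [0, 0, 0.005, 0], [0, 0, 0.004, 0], [0, 0, 0.004, 0], [0, 0, 0.002, 0], [0, 0, 0.001, 0], [0, 0, 0, 0], [0, 0, 0, 0]],
  ],
)

```text
time_s: 40.1
tcp_pos: [0.583, -0.0733, 0.1311]
ee_rot: [[0.121, -0.993, 0.001], [-0.993, -0.121, -0.0], [0.0, -0.001, -1.0]]
wrist_force: [-2.2, 1.1, 6.7]
gripper_width: 0.343
gripper_force: 3.6
```

>>> jog_arm(
  rows=[
    [[0, 0, 0, 0], [0, 0, 0, 0], [0, 0, 0, 0], [0, 0, 0, 0], [0, 0, 0, 0]],
  ],
  claw=0,
)

```text
time_s: 40.72
tcp_pos: [0.5834, -0.0734, 0.1313]
ee_rot: [[0.121, -0.993, 0.002], [-0.993, -0.121, -0.0], [0.001, -0.002, -1.0]]
wrist_force: [-1.2, -0.4, 6.1]
gripper_width: 0.223
gripper_force: 31.1
```

>>> jog_arm(
  rows=[
    [[0, 0, 0.0008, 0], [0, 0, -0.002, 0], [0, 0, -0.004, 0], [0, 0, -0.006, 0], [0, 0, -0.01, 0], [0, 0, -0.012, 0], [0, 0, -0.015, 0], [0, 0, -0.015, 0], [0, 0, -0.015, 0], [0, 0, -0.015, 0], [0, 0, -0.015, 0], [0, 0, -0.015, 0], [0, 0, -0.01, 0], [0, 0, 0, 0]],
  ],
)

```text
time_s: 42.48
tcp_pos: [0.5832, -0.0732, 0.2639]
ee_rot: [[0.121, -0.993, 0.002], [-0.993, -0.121, 0.0], [-0.0, -0.002, -1.0]]
wrist_force: [0.5, 0.1, -0.9]
gripper_width: 0.227
gripper_force: 30.0
```

```bash
python3 -c "
from tray import *
tray('t10')"
```

```text
t 42.475 tcp [ 0.5832 -0.0732  0.2639] w 0.22737455332271564 gf 29.99265118036419
tray [ 0.518  -0.3388] 0.23845703366623464 0.1443504901829545 -0.7033297020993831
[[0.39859208029070103, -0.26557397513270115], [0.6370311481247024, -0.2685010616282207], [0.6372078469747949, -0.4128514436629615], [0.39899875611386376, -0.4080807772393167]]
blue [353.3309 174.295 ] [  8  24 139] [ 0.5461 -0.3219  0.11  ] [ 0.5565 -0.3422  0.02  ]
blue [368.4921 203.7778] [13  6 63] [ 0.4541 -0.3673  0.11  ] [ 0.4587 -0.3905  0.02  ]
blue [249.8889 250.3333] [ 4 18 27] [0.3095 0.0003 0.11  ] [0.305  0.0004 0.02  ]
```

>>> jog_arm(
  rows=[
    [[0, 0.04, -0.01, 0], [0, 0.05, -0.01, 0], [0.02, 0.01, 0, 0], [0.05, 0, 0, 0], [0.05, 0, 0, 0], [0.05, 0.015, 0, 0], [0.05, 0.02, 0, 0], [0, 0.02, 0.02, 0], [0, 0, 0.03, 0], [0, 0, 0.03, 0], [0, 0, 0.03, 0], [0, 0, 0.02, 0], [0, 0, 0.01, 0], [0, 0, 0, 0], [0, 0, 0, 0]],
  ],
)

```text
time_s: 44.4
tcp_pos: [0.456, -0.3106, 0.1437]
ee_rot: [[0.121, -0.993, 0.001], [-0.993, -0.121, -0.001], [0.001, -0.001, -1.0]]
wrist_force: [1.0, 0.0, -0.3]
gripper_width: 0.226
gripper_force: 30.0
```

>>> jog_arm(
  rows=[
    [[0, 0, 0.008, 0], [0, 0, 0.004, 0], [0, 0, 0.002, 0], [0, 0, 0, 0], [0, 0, 0, 0]],
  ],
)

```text
time_s: 45.02
tcp_pos: [0.4557, -0.3104, 0.1291]
ee_rot: [[0.121, -0.993, 0.0], [-0.993, -0.121, -0.0], [0.0, -0.0, -1.0]]
wrist_force: [-0.4, -0.0, -0.5]
gripper_width: 0.227
gripper_force: 30.0
```

>>> jog_arm(
  rows=[
    [[0, 0, 0, 0], [0, 0, 0, 0], [0, 0, 0, 0], [0, 0, -0.01, 0], [0, 0, -0.03, 0], [0, 0, -0.04, 0], [0, 0, -0.04, 0], [0, 0, -0.03, 0]],
  ],
  claw=0.42,
)

```text
time_s: 46.02
tcp_pos: [0.4557, -0.3105, 0.2818]
ee_rot: [[0.121, -0.993, 0.003], [-0.993, -0.121, -0.001], [0.002, -0.003, -1.0]]
wrist_force: [0.4, -0.9, -0.7]
gripper_width: 0.419
gripper_force: 0.0
```

>>> jog_arm(
  rows=[
    [[-0.03, -0.0134, 0, 0], [-0.0445, -0.0134, 0, 0], [-0.0445, -0.0134, 0, 0], [-0.0445, -0.0134, 0, 0], [-0.0445, -0.0134, 0, 0], [-0.0445, -0.0134, 0, 0], [-0.0445, -0.0134, 0, 0], [-0.0445, -0.0134, 0, 0], [-0.0445, -0.0134, 0, 0], [-0.0445, -0.0134, 0, 0], [-0.0445, -0.0134, 0, 0], [-0.0445, -0.0134, 0, 0], [-0.0445, -0.0134, 0, 0], [-0.0445, -0.0134, 0, 0], [-0.015, 0, 0, 0]],
  ],
  claw=0,
)

```text
time_s: 47.9
tcp_pos: [0.5665, 0.3335, 0.2789]
ee_rot: [[0.123, -0.992, 0.0], [-0.992, -0.123, 0.0], [-0.0, -0.0, -1.0]]
wrist_force: [-0.3, -0.4, -0.4]
gripper_width: 0.003
gripper_force: 0.0
```

>>> jog_arm(
  rows=[
    [[0, 0, 0, -0.16], [0, 0, 0, -0.16], [0, 0, 0, -0.16], [0, 0, 0, -0.16], [0, 0, 0, -0.16], [0, 0, 0, -0.16], [0, 0, 0, -0.16], [0, 0, 0, -0.16], [0, 0, 0, -0.168], [0, 0, 0, 0], [0, 0, 0, 0]],
  ],
)

```text
time_s: 49.28
tcp_pos: [0.5664, 0.3308, 0.2793]
ee_rot: [[1.0, -0.005, 0.0], [-0.005, -1.0, 0.0], [0.0, -0.0, -1.0]]
wrist_force: [0.2, -0.7, 0.2]
gripper_width: 0.004
gripper_force: 0.0
```

```bash
python3 -c "
from tray import *
tray('t11')
s=sense();R=s['ee_rot'];t=s['tcp_pos'];print(R,s['gripper_width'])
c,w=snap('wrist','w11'); print('axis@button',proj(c,t+R[:,2]*(t[2]-.086)),proj(c,[.568,.331,.086]))
for ce,st in blobs(w,c,np.array((0,150,90)),np.array((8,255,255)),60): print(ce,st,ray(c,*ce,.086))
_,a=snap('side','s11')
cv2.imwrite('pics/c11.png',cv2.cvtColor(np.hstack([cv2.resize(w,(400,300)),cv2.resize(a[:288,180:],(400,300))]),cv2.COLOR_RGB2BGR))"
```

```text
t 49.275 tcp [0.5664 0.3308 0.2793] w 0.0040028250550654424 gf 0.0
tray [ 0.518  -0.3388] 0.23845703366623464 0.1443504901829545 -0.7033297020993831
[[0.39859208029070103, -0.26557397513270115], [0.6370311481247024, -0.2685010616282207], [0.6372078469747949, -0.4128514436629615], [0.39899875611386376, -0.4080807772393167]]
blue [353.3071 174.3429] [  8  24 140] [ 0.5459 -0.3218  0.11  ] [ 0.5564 -0.3421  0.02  ]
blue [348.7059 203.7059] [11  7 51] [ 0.4542 -0.3061  0.11  ] [ 0.4588 -0.3253  0.02  ]
blue [368.5968 203.7742] [13  6 62] [ 0.4541 -0.3676  0.11  ] [ 0.4588 -0.3908  0.02  ]
blue [239.5645 246.9839] [ 8 30 62] [0.3196 0.0322 0.11  ] [0.3158 0.0344 0.02  ]
blue [247.5538 244.7231] [11 28 65] [0.3266 0.0076 0.11  ] [0.3232 0.0081 0.02  ]
[[ 1.     -0.0039  0.0001]
 [-0.0039 -1.      0.0001]
 [ 0.0001 -0.0001 -1.    ]] 0.002529291941349074
axis@button [256.0867 187.0427] [256.0204 185.6387]
[261.4923  82.    ] [247  69  27  31  65] [0.6725 0.3251 0.086 ]
[254.8113 183.8814] [245 173  21  23 371] [0.5699 0.3323 0.086 ]
```

View pics/c11.png

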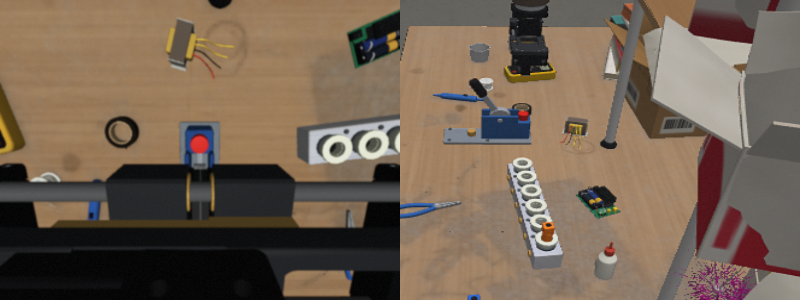

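The button is at wrist px (255,184), about 2–3 mm off the tool axis. The lever is still up, all three blue lines are in the tray, and orange is seated. Pressing the button.

>>> jog_arm(
  rows=[
    [[0.003, -0.001, 0.02, 0], [0, 0, 0.03, 0], [0, 0, 0.03, 0], [0, 0, 0.02, 0], [0, 0, 0.012, 0], [0, 0, 0.006, 0], [0, 0, 0.005, 0], [0, 0, 0.004, 0], [0, 0, 0.003, 0], [0, 0, 0.002, 0], [0, 0, 0, 0]],
  ],
)

```text
time_s: 50.8
tcp_pos: [0.57, 0.3325, 0.1478]
ee_rot: [[1.0, -0.002, 0.002], [-0.002, -1.0, 0.001], [0.002, -0.001, -1.0]]
wrist_force: [0.7, -0.8, 4.5]
gripper_width: 0.002
gripper_force: 2.5
```

>>> jog_arm(
  rows=[
    [[0, 0, 0.001, 0], [0, 0, 0, 0], [0, 0, 0, 0], [0, 0, 0, 0]],
  ],
)

```text
time_s: 51.3
tcp_pos: [0.5701, 0.3325, 0.147]
ee_rot: [[1.0, -0.001, 0.002], [-0.001, -1.0, 0.001], [0.002, -0.001, -1.0]]
wrist_force: [-0.2, 0.1, 5.6]
gripper_width: -0.001
gripper_force: 3.0
```

Pressed about 8.7 mm; holding it for 5 s.

>>> jog_arm(
  rows=[
    [[0, 0, 0, 0], [0, 0, 0, 0], [0, 0, 0, 0], [0, 0, 0, 0], [0, 0, 0, 0], [0, 0, 0, 0], [0, 0, 0, 0], [0, 0, 0, 0], [0, 0, 0, 0], [0, 0, 0, 0], [0, 0, 0, 0], [0, 0, 0, 0], [0, 0, 0, 0], [0, 0, 0, 0], [0, 0, 0, 0], [0, 0, 0, 0], [0, 0, 0, 0], [0, 0, 0, 0], [0, 0, 0, 0], [0, 0, 0, 0]],
  ],
)

```text
time_s: 53.8
tcp_pos: [0.5701, 0.3325, 0.147]
ee_rot: [[1.0, -0.001, 0.002], [-0.001, -1.0, 0.001], [0.002, -0.001, -1.0]]
wrist_force: [0.0, -0.7, 5.2]
gripper_width: 0.007
gripper_force: 3.0
```

>>> jog_arm(
  rows=[
    [[0, 0, 0, 0], [0, 0, 0, 0], [0, 0, 0, 0], [0, 0, 0, 0], [0, 0, 0, 0], [0, 0, 0, 0], [0, 0, 0, 0], [0, 0, 0, 0], [0, 0, 0, 0], [0, 0, 0, 0], [0, 0, 0, 0], [0, 0, 0, 0], [0, 0, 0, 0], [0, 0, 0, 0], [0, 0, 0, 0], [0, 0, 0, 0], [0, 0, 0, 0], [0, 0, 0, 0], [0, 0, 0, 0], [0, 0, 0, 0]],
  ],
)

```text
time_s: 56.3
tcp_pos: [0.5701, 0.3325, 0.147]
ee_rot: [[1.0, -0.001, 0.002], [-0.001, -1.0, 0.001], [0.002, -0.001, -1.0]]
wrist_force: [-1.1, -1.6, 6.4]
gripper_width: 0.004
gripper_force: 3.0
```

```bash
python3 -c "
from h import *
c,a=snap('side','s12')
for q in(0,.3): print(proj(c,[.511-.105*np.cos(q+.15),.332,.075+.105*np.sin(q+.15)]))
g=(cv2.cvtColor(a,cv2.COLOR_RGB2GRAY)<45).astype(np.uint8); g[:, :200]=0; g[:,270:]=0; g[:70]=0; g[150:]=0
n,l,s,ce=cv2.connectedComponentsWithStats(g)
print([(ce[i],s[i]) for i in range(1,n) if s[i][4]>40])"
```

```text
[227.3137 107.044 ]
[230.2789  98.258 ]
[(array([227.2397, 106.6918]), array([218, 102,  19,  10, 146], dtype=int32))]
```

The grip is at (227.2,106.7), which matches q=0, so the lever is fully down. Retreating.

>>> jog_arm(
  rows=[
    [[0, 0, -0.01, 0], [0, 0, -0.03, 0], [0, 0, -0.04, 0], [0, 0, -0.04, 0], [0, 0, -0.03, 0], [0, 0, 0, 0], [0, 0, 0, 0], [0, 0, 0, 0]],
  ],
)

```text
time_s: 57.35
tcp_pos: [0.569, 0.3319, 0.294]
ee_rot: [[1.0, -0.002, -0.003], [-0.002, -1.0, -0.002], [-0.003, 0.002, -1.0]]
wrist_force: [-0.5, -0.5, -0.1]
gripper_width: 0.005
gripper_force: 0.0
```

```bash
python3 -c "
from tray import *
tray('t13')
c,a=snap('side','s13')
g=(cv2.cvtColor(a,cv2.COLOR_RGB2GRAY)<45).astype(np.uint8); g[:, :200]=0; g[:,270:]=0; g[:70]=0; g[150:]=0
n,l,s,ce=cv2.connectedComponentsWithStats(g)
print([ce[i] for i in range(1,n) if s[i][4]>40])
print(finish_job())"
```

```text
t 57.35 tcp [0.569  0.3319 0.294 ] w 0.004639652852257642 gf 0.0
tray [ 0.518  -0.3388] 0.23845703366623464 0.1443504901829545 -0.7033297020993831
[[0.39859208029070103, -0.26557397513270115], [0.6370311481247024, -0.2685010616282207], [0.6372078469747949, -0.4128514436629615], [0.39899875611386376, -0.4080807772393167]]
blue [353.3309 174.295 ] [  8  24 139] [ 0.5461 -0.3219  0.11  ] [ 0.5565 -0.3422  0.02  ]
blue [348.7059 203.7059] [11  7 51] [ 0.4542 -0.3061  0.11  ] [ 0.4588 -0.3253  0.02  ]
blue [368.4921 203.7778] [13  6 63] [ 0.4541 -0.3673  0.11  ] [ 0.4587 -0.3905  0.02  ]
blue [239.5645 246.9839] [ 8 30 62] [0.3196 0.0322 0.11  ] [0.3158 0.0344 0.02  ]
blue [247.5538 244.7231] [11 28 65] [0.3266 0.0076 0.11  ] [0.3232 0.0081 0.02  ]
[array([227.2397, 106.6918])]
the job is handed in; nothing more can be done
None
```

I handed the job in at about 57 s: all three blue lines were in the tray, the orange line was still in its port when last seen just before the button press, and the lever was fully down. No verdict came back from `finish_job()`.

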